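Index the dish carousel to the code reader

ROBOT

A 6-joint arm with a two-finger parallel gripper is mounted at the origin on a cart in front of the work surface, level with it; the furniture and walls round the work are solid. World frame = base frame: x ahead of the robot, y to its left, z up, the work surface at z = 0. Lengths are in m, angles in rad, forces in N, time in s.
With the tool pointing down it reaches from about 0.425 to 0.95 m from the base axis. Payload 3.5 kg.
Tool frame: the origin (TCP) lies on the front face of the gripper's body, between the roots of the fingers; the fingertips stand 73 mm ahead of it and the grasp point (between the pads) lies 54 mm ahead of it; z points along the fingers, y is the line along which they close (so a half turn about z gives the same grasp; the last joint's range is limited). The gripper opens to 85 mm and grips with 20 to 120 N. Pads are 22 mm wide; open, the fingers measure 114 mm over their backs; the gripper's body (76 mm by 85 mm) begins 54 mm behind the grasp point. The pads swing forward as they close: fully open they stand 13 mm farther back than shut.
Start: joints at [-1.436, 0.286, 1.577, -0, 1.279, -0.15], TCP at [0.19, -0.648, 0.304] pointing down, gripper open.
Joint ranges: [-2.77, 2.77], [-0.9, 2.22], [0.21, 2.48], [-1.53, 4.67], [0.24, 2.81], [-2.84, 2.84]. Speed limits (rad/s): [2.79, 2.79, 3.14, 3.14, 3.14, 3.14].

INTERFACE

Orientations are given as a unit quaternion [w, x, y, z].
In Python, from bench import state, get_image, get_calibration, finish_job gives the robot as it stands.
- The arm moves only by the tool send_rows, never from a script. Its argument "increments" is a list of rows, each a list of 5 numbers: the closure, from 0 (fully open) to 1 (shut), then the shift along the tool's x, y, z in cm, then the turn about the tool's z in degrees. In form: [[hand, dx, dy, dz, yaw], ...]. A call has 1 to 10 rows; each row shifts and turns the commanded pose from where the row before left it, along the tool's axes as they then stand; what a row does not reach is not made up. A row lasts 1/8 s, in which the tool goes at most 62.5 mm and 10.7 degrees, less where a joint would pass 70% of its speed; a pose out of reach is approached as far as the arm can. A call is refused whole if a number of a shift passes 6.25 or a number of a turn 10.7, either way. A call with a gripper value outside its range is refused whole. The fingers move at their own pace and stop on an object; "newtons" is the grip in N (left out, the last holds). Time passes only in rows, so rows that do not move let the fingers close. It gives the time, the measured TCP pose, the force, the opening and the grip force at its end, in the units of the state.
- state(): the state, without advancing time (a new reading comes with each control period).
- get_image(name): name is "scene" or "top" or "wrist"; returns the picture (384x512x3 uint8, red, green, blue); there is no depth.
- get_calibration(name): a dict with "K" (3x3 intrinsics, pixels), "R" (3x3) and "t" (3): a world point X has camera coordinates R X + t; the wrist camera has in their place "tool_from_camera" (4x4, takes a point from camera to tool coordinates, whose origin is the TCP and whose axes are the flange's). Camera axes: x right, y down, z forward; pixel columns grow to the right and rows downward; lengths in m; the calibration is good to about 2 mm. A picture is of the moment at which its call begins: read the wrist's pose just before it. get_calibration takes no time and is no camera call.
- finish_job(): hands the job in; it is judged then, once.
The state is a dict: "t": time; "q": joint angles; "dq": joint speeds; "effort": joint torques, N m; "ee_pos": TCP position; "eef_rot": TCP orientation; "ft_force": force on the tool from outside, world axes, zero at the start; "torque": the same for the moment, N m; "gripper_width": finger opening in m; "grip_force": force on a finger pad.
Only numpy, scipy, OpenCV 4.12 (cv2) and the standard library are available. Lean on these libraries where they do the work, as an engineer would, in place of code of your own. Each camera call takes 0.05 s, during which the arm holds its last target. There are 200 camera calls.

TASK

Turn the dish carousel by pushing one of its yellow-tipped arms sideways with a fingertip, gently and without gripping anything, until the dish with the pinkish agar stands squarely in front of the window of the white code reader; either direction of turn will do. Leave the carousel at rest there with all three dishes lying in their nests, and do not touch the dishes or disturb the things lying around.

Things in the scene. Friction and masses are not known exactly. Their poses are not given: they have to be found in the camera images.
- rotor: Turning aluminium disc, radius 88 mm, on a vertical axis through its origin; turns either way; light friction (about 2 N at the arm tips) keeps it where left, no spring, no detents. Origin on the axis 14 mm above the bench, z up. Disc top 24 mm, dark hub (radius 17 mm) top 56 mm above the bench. Nests at 0, 120, 240 degrees, arms at 60, 180, 300 from its x axis.
- carousel_foot: Fixed round grey foot under the disc, radius 72 mm, 12 mm high; origin on the carousel's axis at bench height. It does not turn.
- tip_1 (a point): Middle of the yellow tip of one arm, 119 mm from the axis, 37 mm above the bench. Arms are straight level dark bars 10 mm wide running out from the hub midway between two nests; the outer 32 mm (103 to 135 mm from the axis) are yellow, 12 mm wide, rounded, and stand between 25 and 49 mm above the bench with free bench below them.
- tip_2 (a point): The same on the second arm, 120 degrees on (counter-clockwise from above).
- tip_3 (a point): The same on the third arm, 240 degrees on.
- dish_agar: Round dish with pinkish agar, 57 mm across, 14 mm high, loose in one of the three nests (any; shallow black cups, outer radius 33 mm, rim 31 mm above the bench, centre 56 mm from the axis); origin at the centre of its underside, 26 mm above the bench, so its top is 40 mm above it. To be carried round by the rotor only.
- dish_clear_1: Clear, colourless dish of the same size, loose in another nest; same origin.
- dish_clear_2: Second clear dish, loose in the remaining nest; same origin.
- reader: White box-shaped code reader fixed to the bench just outside the carousel, on its far side from the robot. Its origin lies on the carousel's axis at bench height; x points level from there to the middle of the reader, z up. The housing occupies x from 144 to 196 mm, is 66 mm wide with its foot and 64 mm high.
- reader_window (a point): Centre of the reader's red and black window, on the side facing the carousel, 145 mm from the axis and 36 mm above the bench; axes as reader. The agar dish is squarely in front when its centre lies on the line from the axis to this point, on the window's side (then 89 mm from the window).
- timer: White timer, 62x62x19 mm, loose, to be left alone; origin under its centre.
- pen: Red and white pen, 135 mm long, loose, to be left alone; origin under its centre.
- screwdriver: Screwdriver with a yellow-orange handle, 185 mm long, loose, to be left alone; origin under its centre.
- well_plate: White 96-well plate, 86x128x14 mm, loose, to be left alone; origin under its centre.
- scissors: Blue-handled scissors, 199 mm long, loose, to be left alone; origin under its centre.
There are look-alikes about, which are no part of the job. What is shaped like the reader but pink or purple is not meant.

How it is judged:
By the outcome, as a careful person would: the job done as asked, in the order asked, and still so for the second after the job is handed in, with the robot touching nothing.
It also fails if it takes over 58 s, if anything falls off the work surface, if the arm or the gripper's body presses on something with over 40 N, if the wrist force passes 120 N, or if a joint passes its speed limit or range.

## Working session

There is one attempt and no reset: what is moved stays moved. The work goes in short steps, Python scripts to look and compute and a tool call to move; the robot and the scene stay as the last step left them, time stands still between calls to the robot, and variables do not carry over. Pictures are saved under pics/ and viewed, at most 10 in all, crops included, and the job is handed in when it is done.

Besides the shell and the picture viewer there is one more tool, called after "Call:" in YAML: its name, and indented under it one key for each argument. send_rows: Moves the arm, as the interface text tells. Its arguments: {"type":"object","properties":{"increments":{"type":"array"},"newtons":{"type":"number"}},"required":["increments"]}

```bash
mkdir -p pics
python3 - <<'E'
from bench import *
import cv2,numpy as np
np.set_printoptions(precision=4,suppress=True)
for n in("top","scene"):
    cv2.imwrite(f"pics/{n}0.png",get_image(n)[:,:,::-1]); c=get_calibration(n); print(n,c)
s=state();print(s)
E
```

```text
top {'K': array([[352.9132,   0.    , 260.7854],
       [  0.    , 352.9132, 194.6434],
       [  0.    ,   0.    ,   1.    ]]), 'R': array([[ 0.0233, -0.9997,  0.0013],
       [-0.9937, -0.0233, -0.1094],
       [ 0.1094,  0.0013, -0.994 ]]), 't': array([0.0379, 0.4431, 1.1415])}
scene {'K': array([[422.2929,   0.    , 266.8246],
       [  0.    , 422.2929, 192.4059],
       [  0.    ,   0.    ,   1.    ]]), 'R': array([[-0.7014, -0.7125, -0.0179],
       [-0.4914,  0.5016, -0.712 ],
       [ 0.5163, -0.4906, -0.7019]]), 't': array([0.3622, 0.2577, 1.0672])}
{'t': 0.1, 'q': array([-1.436 ,  0.2871,  1.578 , -0.    ,  1.2786, -0.15  ]), 'dq': array([ 0.0004, -0.001 , -0.0037,  0.0001,  0.0001,  0.0024]), 'effort': array([  0.0009, -40.7296, -29.37  ,  -0.0002,   0.0034,   0.    ]), 'ee_pos': array([ 0.1896, -0.6474,  0.3027]), 'eef_rot': array([-0.0011,  0.9899,  0.1419,  0.    ]), 'ft_force': array([-0.1191,  0.3997, -0.1308]), 'torque': array([0.052 , 0.0328, 0.0847]), 'grip_force': 0.0, 'gripper_width': 0.08525674108919945}
```

View pics/top0.png

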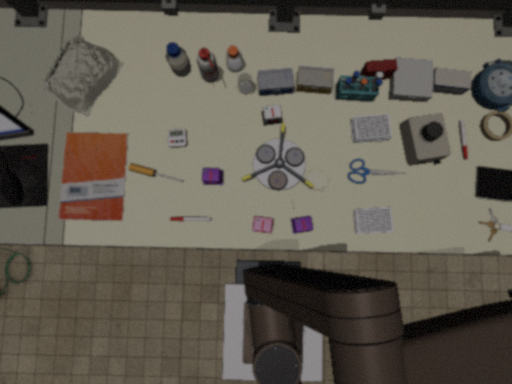

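View pics/scene0.png

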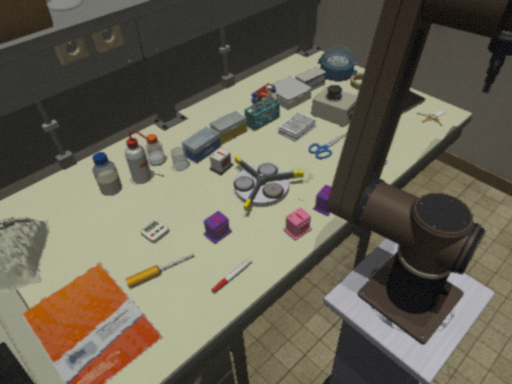

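Both views show the carousel, at top (279,162) and scene (262,183). Its yellow tips are at top (283,129), (247,178) and (309,184). The white reader is at top (272,114). The look-alikes are purple at (212,176), pink at (262,224) and purple at (302,224). The dishes are at (265,154), (294,157) and (278,180). I'll take a brightened close crop to tell which one holds the agar.

Run:
```python
import cv2,numpy as np
a=cv2.imread("pics/top0.png")[95:205,225:335]; b=cv2.imread("pics/scene0.png")[140:220,205:315]
f=lambda i:cv2.resize(np.clip(i*1.3,0,255).astype(np.uint8),None,fx=4.5,fy=4.5,interpolation=cv2.INTER_CUBIC)
A=f(a);B=f(b)
hsv=lambda i:i
cv2.imwrite("pics/crop0.png",A)
im=cv2.imread("pics/top0.png").astype(int)
for u,v in((265,154),(294,157),(278,180)): print(u,v,im[v-3:v+4,u-3:u+4].mean((0,1))[::-1])
im=cv2.imread("pics/scene0.png").astype(int)
for u,v in((243,184),(268,170),(275,185)): print(u,v,im[v-2:v+3,u-3:u+4].mean((0,1))[::-1])
```

```text
265 154 [95.2244898  93.51020408 96.48979592]
294 157 [95.10204082 93.26530612 96.34693878]
278 180 [88.69387755 80.30612245 80.36734694]
243 184 [133.11428571 134.94285714 134.6       ]
268 170 [132.82857143 134.28571429 134.22857143]
275 185 [124.65714286 119.94285714 115.4       ]
```

View pics/crop0.png

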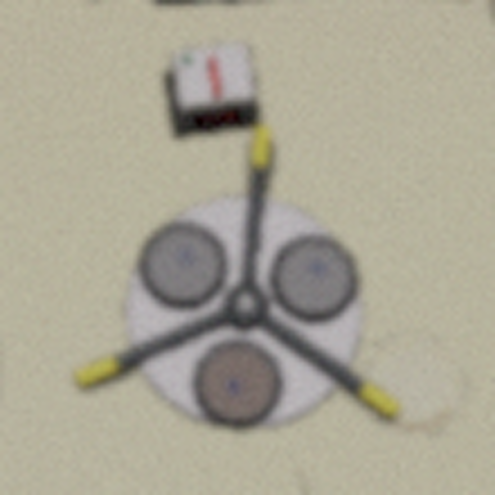

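The pinkish dish is the near one, at top (278,180), and both views agree by colour. Next I'll measure the geometry.

```bash
cat > h.py <<'E'
from bench import *
import cv2,numpy as np
from scipy.optimize import least_squares
np.set_printoptions(precision=4,suppress=True)
C={n:get_calibration(n) for n in("top","scene")}
def back(n,u,v,z):
    c=C[n];d=c["R"].T@np.linalg.inv(c["K"])@[u,v,1];o=-c["R"].T@c["t"]
    return o+d*(z-o[2])/d[2]
def proj(n,X):
    c=C[n];p=c["K"]@(c["R"]@np.asarray(X).T+c["t"][:,None]);return (p[:2]/p[2]).T
def yellow(im,box):
    u0,v0,u1,v1=box;h=cv2.cvtColor(im,cv2.COLOR_RGB2HSV)
    m=cv2.inRange(h,(22,120,60),(35,255,255));k=np.zeros_like(m);k[v0:v1,u0:u1]=m[v0:v1,u0:u1]
    n,_,st,ce=cv2.connectedComponentsWithStats(k);return [(ce[i],st[i,4]) for i in range(1,n) if st[i,4]>8]
E
python3 - <<'E'
from h import *
B={"top":(230,100,330,205),"scene":(215,140,320,220)}
for n in B:
    im=cv2.imread(f"pics/{n}0.png")[:,:,::-1].copy()
    P=[]
    for c,a in yellow(im,B[n]): 
        P.append(back(n,*c,.042)); print(n,c,a,P[-1])
    P=np.array(P)[:,:2]
    if len(P)==3:
        m=P.mean(0);print(m,np.linalg.norm(P-m,axis=1),np.degrees(np.arctan2(*(P-m).T[::-1])))
for u,v in((265,154),(294,157),(278,180)):print("dish",back("top",u,v,.04))
# crop px -> image: u=225+x/4.5-.4
g=lambda x,y:(225+(x+.5)/4.5-.5,95+(y+.5)/4.5-.5)
for q in((170,48),(248,42),(256,100),(178,108)):print("readertop",back("top",*g(*q),.064))
for q in((238,384),(183,264),(315,277)):print("dish",back("top",*g(*q),.04))
print("hub",back("top",*g(246,305),.056))
E
```

```text
top [282.7  127.25] 20 [ 0.667  -0.0194  0.042 ]
top [246.4167 177.5417] 24 [0.4952 0.0965 0.042 ]
top [308.625  183.6667] 24 [ 0.4798 -0.1071  0.042 ]
[ 0.5474 -0.01  ] [0.12   0.1185 0.1183] [  -4.4758  116.08   -124.8295]
scene [223.2667 140.7333] 15 [ 0.7791 -0.0478  0.042 ]
scene [237.7714 159.2857] 35 [ 0.6686 -0.0166  0.042 ]
scene [298.0357 173.2679] 56 [ 0.4804 -0.1043  0.042 ]
scene [247.1481 203.7778] 54 [0.4969 0.0996 0.042 ]
dish [0.5756 0.0374 0.04  ]
dish [ 0.5677 -0.0584  0.04  ]
dish [ 0.4899 -0.007   0.04  ]
readertop [0.7328 0.0498 0.064 ]
readertop [ 0.7386 -0.007   0.064 ]
readertop [ 0.6951 -0.0136  0.064 ]
readertop [0.6878 0.0429 0.064 ]
dish [ 0.49   -0.0054  0.04  ]
dish [0.578  0.0366 0.04  ]
dish [ 0.5706 -0.0604  0.04  ]
hub [ 0.5453 -0.0094  0.056 ]
```

Call:
send_rows:
  increments:
    - [0.5,2,-1.3,0,0]
    - [1,4.2,-2.6,0,0]
    - [1,4.2,-2.6,0,0]
    - [1,4.2,-2.6,0,0]
    - [1,4.2,-2.6,0,0]
    - [1,4.2,-2.6,0,0]
    - [1,4.2,-2.6,0,0]
    - [1,4.2,-2.6,0,0]
    - [1,3,-3.2,0,0]
    - [1,1.6,-4.5,0,0]
  newtons: 30

```text
t: 1.35
ee_pos: [0.4596, -0.2829, 0.3037]
eef_rot: [-0.0, 0.99, 0.143, 0.0]
ft_force: [-0.2, -0.1, -0.1]
gripper_width: 0.0001
grip_force: 0.0
```

Run:
```python
from h import *
print(get_calibration("wrist"));s=state();print(s['q'],s['ee_pos'])
```

```text
{'K': array([[302.6885,   0.    , 259.1584],
       [  0.    , 302.6885, 187.3646],
       [  0.    ,   0.    ,   1.    ]]), 'tool_from_camera': array([[ 0.0004, -0.9662, -0.2579,  0.0648],
       [ 1.    ,  0.0004, -0.0002, -0.0001],
       [ 0.0003, -0.2579,  0.9662, -0.0705],
       [ 0.    ,  0.    ,  0.    ,  1.    ]])}
[-0.74   -0.0124  1.9093  0.0007  1.245   0.5444] [ 0.4596 -0.2829  0.3037]
```

Call:
send_rows:
  increments:
    - [1,1.4,-4.3,0,0]
    - [1,1.4,-4.3,0,0]
    - [1,1.4,-4.3,0,0]
    - [1,1.5,-4.4,0,0]
    - [1,1.5,-4.4,0,0]
    - [1,1.5,-4.4,0,0]
    - [1,1.5,-4.4,0,0]
    - [1,1.4,-4.3,0,0]
    - [1,0,0,0,-10]
    - [1,0,0,0,-10]

```text
t: 2.6
ee_pos: [0.4711, 0.0828, 0.3035]
eef_rot: [-0.0, 0.949, 0.316, -0.0]
ft_force: [0.6, 0.3, 0.4]
gripper_width: 0.0005
grip_force: 0.0
```

Call:
send_rows:
  increments:
    - [1,0,0,0,-10.4]
    - [1,0,0,0,-10.4]
    - [1,0,0,0,-10.4]
    - [1,0,0,0,-10.4]
    - [1,0,0,0,-10.4]
    - [1,0,0,0,-10.4]
    - [1,0,0,0,-10.4]
    - [1,0,0,0,-10.4]
    - [1,0,0,0,-10.4]

```text
t: 3.72
ee_pos: [0.4712, 0.0819, 0.3036]
eef_rot: [-0.0, 0.42, 0.907, 0.0]
ft_force: [-1.0, 0.1, -0.7]
gripper_width: 0.0001
grip_force: 0.0
```

```bash
cat >> h.py <<'E'
from scipy.spatial.transform import Rotation as Ro
W=get_calibration("wrist")
def wrist():
    s=state();im=get_image("wrist");r=s['eef_rot']
    T=np.eye(4);T[:3,:3]=Ro.from_quat([r[1],r[2],r[3],r[0]]).as_matrix();T[:3,3]=s['ee_pos']
    M=np.linalg.inv(T@W['tool_from_camera']);C["wrist"]=dict(K=W['K'],R=M[:3,:3],t=M[:3,3])
    return im,s
E
python3 - <<'E'
from h import *
im,s=wrist();print(s['q'],s['ee_pos'],s['eef_rot']);cv2.imwrite("pics/w1.png",im[:,:,::-1]);np.save("w1.npy",C["wrist"])
E
```

```text
[-0.0405 -0.1589  2.0456  0.0004  1.2555 -0.7442] [0.4712 0.0819 0.3036] [-0.0004  0.4202  0.9074  0.0001]
```

View pics/w1.png

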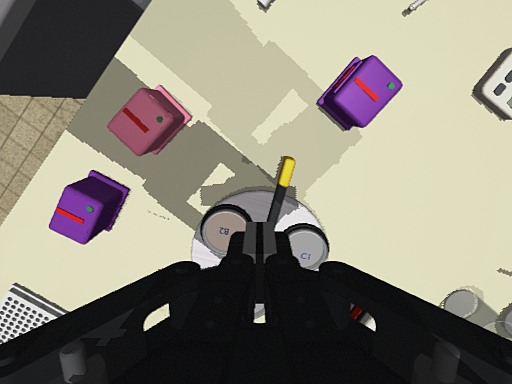

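The wrist view shows the pinkish dish at (226,230), a clear dish at (303,247) and the left arm's yellow tip at (287,170). The closed fingers are at about (260,240). The reader is hidden behind the gripper.

Run:
```python
from h import *
C["wrist"]=np.load("w1.npy",allow_pickle=True).item()
im=cv2.imread("pics/w1.png")[:,:,::-1].copy()
for c,a in yellow(im,(200,140,330,220)): print(c,a,back("wrist",*c,.045))
print("agar",back("wrist",226,230,.04),"clear",back("wrist",303,247,.04))
print(proj("wrist",[[0.4712,.0819,.2306],[.547,-.009,.056]]))
```

```text
[285.9427 170.9799] 349 [0.496  0.0984 0.045 ]
agar [ 0.4902 -0.0016  0.04  ] clear [0.5748 0.0413 0.04  ]
[[259.5561 238.4233]
 [258.4136 269.016 ]]
```

Call:
send_rows:
  increments:
    - [1,0,0,2,0]
    - [1,0,0,4,0]
    - [1,0,0,4,0]
    - [1,0,0,4,0]
    - [1,0,0,3,0]
    - [1,0,0,2,0]
    - [1,0,0,1,0]
    - [1,0,0,0,0]
    - [1,-0.01,0.4,0,2]
    - [1,-0.01,0.4,0,2]

```text
t: 5.03
ee_pos: [0.4795, 0.086, 0.1053]
eef_rot: [0.001, 0.455, 0.89, 0.001]
ft_force: [0.1, 0.1, -0.6]
gripper_width: -0.0
grip_force: 0.0
```

Call:
send_rows:
  increments:
    - [1,-0.01,0.2,0,1]
    - [1,-0.01,0.4,0,2]
    - [1,-0.01,0.4,0,2]
    - [1,-0.02,0.62,0,3]
    - [1,-0.02,0.62,0,3]
    - [1,-0.02,0.62,0,3]

```text
t: 5.78
ee_pos: [0.5037, 0.0997, 0.1045]
eef_rot: [-0.0, 0.561, 0.828, -0.0]
ft_force: [-2.2, 0.2, 1.3]
gripper_width: -0.0001
grip_force: 1.0
```

```bash
cat >> h.py <<'E'
c0=np.array([.548,-.0085])
def rep():
    s=state();d=s['ee_pos'][:2]-c0;r=s['eef_rot']
    print("t",s['t'],s['ee_pos'],"r",np.hypot(*d),"phi",np.degrees(np.arctan2(d[1],d[0])),"xaz",np.degrees(2*np.arctan2(r[2],r[1])),"F",s['ft_force'])
E
python3 - <<'E'
from h import *
rep();im,s=wrist();cv2.imwrite("pics/w2.png",im[:,:,::-1])
for c,a in yellow(im,(150,100,400,300)): 
  p=back("wrist",*c,.045);print(c,a,p,np.degrees(np.arctan2(*(p[:2]-c0)[::-1])))
im=get_image("top")
for c,a in yellow(im,(230,100,330,205)):
  p=back("top",*c,.042);print(c,a,p,np.degrees(np.arctan2(*(p[:2]-c0)[::-1])))
E
```

```text
t 5.775 [0.5037 0.0997 0.1045] r 0.11689463752463515 phi 112.28951542828415 xaz 111.79972176510525 F [-2.1738  0.1781  1.334 ]
[304.2019 236.3747] 1476 [0.5201 0.1138 0.045 ] 102.83002927811982
[290.7895 129.5263] 19 [ 0.6599 -0.0464  0.042 ] -18.693765492524978
[302.8571 189.5714] 21 [ 0.4599 -0.0885  0.042 ] -137.75330616157083
```

The arm has moved about 14° with roughly 2 N on the finger, so contact is good. I'll keep pushing along the arc.

Call:
send_rows:
  increments:
    - [1,-0.01,0.6,0,3]
    - [1,-0.02,0.8,0,4]
    - [1,-0.03,0.82,0,4]
    - [1,-0.03,0.82,0,4]
    - [1,-0.03,0.82,0,4]
    - [1,-0.03,0.82,0,4]
    - [1,-0.03,0.82,0,4]
    - [1,-0.03,0.82,0,4]

```text
t: 6.88
ee_pos: [0.5656, 0.1069, 0.1041]
eef_rot: [-0.001, 0.761, 0.648, 0.0]
ft_force: [-1.3, 2.3, 0.9]
gripper_width: -0.0001
grip_force: 1.0
```

Run:
```python
from h import *
rep()
```

```text
t 6.875 [0.5656 0.1069 0.1041] r 0.11668971212099431 phi 81.32766934722062 xaz 80.82603447382064 F [-1.2689  2.3024  0.8562]
```

Call:
send_rows:
  increments:
    - [1,-0.03,0.82,0,4]
    - [1,-0.03,0.82,0,4]
    - [1,-0.03,0.82,0,4]
    - [1,-0.03,0.82,0,4]
    - [1,-0.03,0.82,0,4]
    - [1,-0.03,0.82,0,4]
    - [1,-0.02,0.7,0,3.5]
    - [1,-0.01,0.5,0,2.5]
    - [1,-0.01,0.3,0,1.5]
    - [1,0,0,0,0]

```text
t: 8.12
ee_pos: [0.6235, 0.0797, 0.1042]
eef_rot: [0.0, 0.908, 0.418, 0.0]
ft_force: [0.2, 1.3, 0.8]
gripper_width: -0.0002
grip_force: 0.4
```

Run:
```python
from h import *
rep()
im=get_image("top");cv2.imwrite("pics/t3.png",cv2.resize(im[95:205,225:335,::-1],None,fx=4.5,fy=4.5,interpolation=cv2.INTER_CUBIC))
for c,a in yellow(im,(230,100,330,205)):
  p=back("top",*c,.042);print(c,a,p,np.degrees(np.arctan2(*(p[:2]-c0)[::-1])))
```

```text
t 8.125 [0.6235 0.0797 0.1042] r 0.11613140379240912 phi 49.43189300952451 xaz 49.451192243070565 F [0.2343 1.2737 0.8345]
[314.7917 157.5   ] 24 [ 0.5672 -0.1267  0.042 ] -80.75984890253967
```

View pics/t3.png

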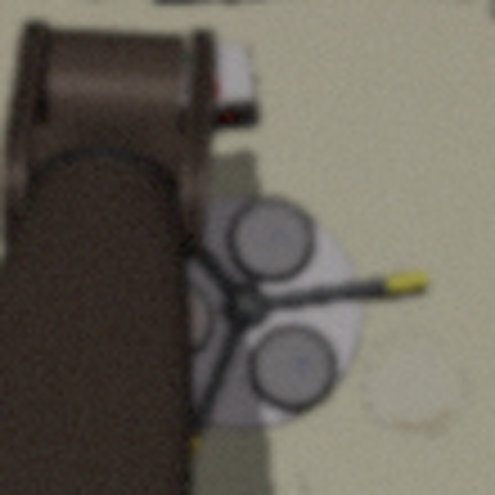

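Call:
send_rows:
  increments:
    - [1,0,-0.5,0,0]
    - [1,0,-0.5,-1,0]
    - [1,0,0,-5,0]
    - [1,0,0,-5,0]
    - [1,0,0,-5,0]
    - [1,0,0,-4,0]
    - [1,-3,1.2,0,0]
    - [1,-3,1.2,0,0]
    - [1,-3,1.2,0,0]
    - [1,0,0,0,10]

```text
t: 9.43
ee_pos: [0.5838, -0.0072, 0.3047]
eef_rot: [0.001, 0.943, 0.334, 0.0]
ft_force: [-0.1, -0.1, 0.6]
gripper_width: 0.0
grip_force: 0.0
```

Call:
send_rows:
  increments:
    - [1,0,0,0,10]
    - [1,0,0,0,10]
    - [1,0,0,0,0]
    - [1,0,0,0,0]

```text
t: 9.93
ee_pos: [0.5845, -0.0055, 0.3043]
eef_rot: [0.0, 0.985, 0.17, 0.0]
ft_force: [0.6, 0.0, 0.1]
gripper_width: -0.0001
grip_force: 0.0
```

Run:
```python
from h import *
rep();im,s=wrist();cv2.imwrite("pics/w4.png",im[:,:,::-1]);np.save("w4.npy",C["wrist"])
```

```text
t 9.925 [ 0.5845 -0.0055  0.3043] r 0.03658410805827227 phi 4.773193409587327 xaz 19.573192200287995 F [0.6007 0.027  0.0749]
```

View pics/w4.png

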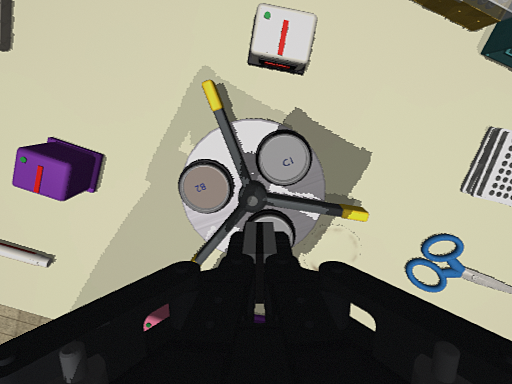

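The wrist view shows the hub at (256,200), the yellow tips at (212,95) and (354,213), and the agar dish (B2) at (206,187). The clear dish C1 is at (284,158). The reader's white top is at about (284,35).

Run:
```python
from h import *
C["wrist"]=np.load("w4.npy",allow_pickle=True).item()
im=cv2.imread("pics/w4.png")[:,:,::-1].copy()
az=lambda p,c=c0:(np.degrees(np.arctan2(p[1]-c[1],p[0]-c[0])),np.hypot(*(p[:2]-c)))
print("hub",back("wrist",256,199,.056))
for c,a in yellow(im,(180,60,400,260)):
    p=back("wrist",*c,.044);print("tip",p,az(p))
h=cv2.cvtColor(im,cv2.COLOR_RGB2HSV);g=cv2.cvtColor(im,cv2.COLOR_RGB2GRAY)
m=np.zeros_like(g);m[0:85,235:330]=((h[:,:,1]<25)&(g>150)).astype(np.uint8)[0:85,235:330]*255
m=cv2.morphologyEx(m,cv2.MORPH_CLOSE,np.ones((9,9)))
cs=max(cv2.findContours(m,0,2)[0],key=cv2.contourArea);r=cv2.minAreaRect(cs);print(r)
for q in cv2.boxPoints(r): print("corner",q,back("wrist",*q,.064))
p=back("wrist",*r[0],.064);print("reader mid",p,az(p))
for n,u,v in(("agar",206,187),("c1",284,158)):p=back("wrist",u,v,.04);print(n,p,az(p))
```

```text
hub [ 0.5517 -0.0133  0.056 ]
tip [0.6399 0.0668 0.044 ] (np.float64(39.311788481419406), np.float64(0.11883242015328027))
tip [ 0.5707 -0.1266  0.044 ] (np.float64(-79.12811614279582), np.float64(0.12027958250146427))
tip [0.4547 0.0318 0.044 ] (np.float64(156.65559806449068), np.float64(0.10158593135590914))
((283.3846435546875, 31.076923370361328), (59.227073669433594, 54.1280517578125), 11.309932708740234)
corner [249.0385  51.8077] [0.6896 0.0423 0.064 ]
corner [259.6539  -1.2692] [0.7351 0.0478 0.064 ]
corner [317.7308  10.3462] [ 0.7441 -0.0057  0.064 ]
corner [307.1154  63.4231] [ 0.6986 -0.0135  0.064 ]
reader mid [0.7173 0.0179 0.064 ] (np.float64(8.863058171967078), np.float64(0.17136631787652287))
agar [0.5414 0.0439 0.04  ] (np.float64(97.21369441186604), np.float64(0.05277865564533614))
c1 [ 0.6026 -0.0283  0.04  ] (np.float64(-19.962435392754262), np.float64(0.05810075274238814))
```

Call:
send_rows:
  increments:
    - [1,-3.4,-1.5,0,0]
    - [1,-3.4,-1.5,0,0]
    - [1,-3.4,-1.5,0,0]
    - [1,-3.4,-1.4,0,0]
    - [1,0,0,0,-10.3]
    - [1,0,0,0,-10.3]
    - [1,0,0,0,-10.3]
    - [1,0,0,0,-10.3]
    - [1,0,0,0,-10.3]
    - [1,0,0,0,-10.3]

```text
t: 11.22
ee_pos: [0.4367, 0.0049, 0.3041]
eef_rot: [0.0, 0.757, 0.654, 0.0]
ft_force: [1.7, 0.3, 0.5]
gripper_width: -0.0003
grip_force: 0.0
```

Call:
send_rows:
  increments:
    - [1,0,0,0,-10.3]
    - [1,0,0,0,-10.3]
    - [1,0,0,0,-10.3]
    - [1,0,0,0,-10.3]
    - [1,0,0,0,-10.3]
    - [1,0,0,0,-10.3]
    - [1,0,0,0,-10.3]
    - [1,0,0,0,-10.3]
    - [1,0,0,0,-10]
    - [1,0,0,0,0]

```text
t: 12.48
ee_pos: [0.4367, 0.0049, 0.304]
eef_rot: [0.0, 0.056, 0.998, -0.0]
ft_force: [0.0, -0.1, 0.2]
gripper_width: 0.0
grip_force: 0.0
```

Run:
```python
from h import *
rep();print(state()['q'])
im,s=wrist();cv2.imwrite("pics/w5.png",im[:,:,::-1])
for c,a in yellow(im,(150,60,400,300)):
    p=back("wrist",*c,.044);print("tip",c,a,p,np.degrees(np.arctan2(*(p[:2]-c0)[::-1])),np.hypot(*(p[:2]-c0)))
```

```text
t 12.475 [0.4367 0.0049 0.304 ] r 0.11214071244525216 phi 173.14410105832704 xaz 173.57043123676743 F [ 0.0082 -0.1188  0.1664]
[-0.222  -0.2665  2.1337 -0.      1.2742 -1.6805]
tip [282.2053 163.9531] 341 [0.4356 0.0307 0.044 ] 160.760305260135 0.11909985580203968
```

Call:
send_rows:
  increments:
    - [1,0,-0.4,0,0]
    - [1,0,0,3,0]
    - [1,0,0,4,0]
    - [1,0,0,4,0]
    - [1,0,0,4,0]
    - [1,0,0,3,0]
    - [1,0,0,1.5,0]
    - [1,0,0,0.5,0]
    - [1,0,0,0,0]

```text
t: 13.65
ee_pos: [0.4369, 0.0007, 0.1046]
eef_rot: [0.001, 0.056, 0.998, -0.0]
ft_force: [-0.0, 0.3, -0.3]
gripper_width: -0.0001
grip_force: 0.0
```

Run:
```python
from h import *
rep();print(state()['q'])
```

```text
t 13.65 [0.4369 0.0007 0.1046] r 0.11147358238145717 phi 175.28159078297082 xaz 173.6002351873044 F [-0.0335  0.3353 -0.2543]
[-0.2315  0.0371  2.2748 -0.      0.8285 -1.6906]
```

Call:
send_rows:
  increments:
    - [1,0,0.3,0,0]
    - [1,0,0.3,0,1.5]
    - [1,-0.01,0.3,0,1.5]
    - [1,-0.01,0.4,0,2]
    - [1,-0.01,0.6,0,3]
    - [1,-0.02,0.7,0,3.5]
    - [1,-0.02,0.78,0,4]
    - [1,-0.02,0.78,0,4]
    - [1,-0.02,0.78,0,4]
    - [1,-0.02,0.78,0,4]

```text
t: 14.9
ee_pos: [0.455, 0.0544, 0.1042]
eef_rot: [0.0, 0.293, 0.956, -0.0]
ft_force: [-0.3, -3.1, 0.3]
gripper_width: -0.0003
grip_force: 1.0
```

Run:
```python
from h import *
rep()
```

```text
t 14.9 [0.455  0.0544 0.1042] r 0.11230673504769988 phi 145.91026701021858 xaz 145.96508099632695 F [-0.3399 -3.1139  0.3247]
```

Call:
send_rows:
  increments:
    - [1,-0.02,0.78,0,4]
    - [1,-0.02,0.78,0,4]
    - [1,-0.02,0.78,0,4]
    - [1,-0.02,0.78,0,4]
    - [1,-0.02,0.78,0,4]
    - [1,-0.02,0.78,0,4]
    - [1,-0.02,0.78,0,4]
    - [1,-0.02,0.78,0,4]
    - [1,-0.02,0.78,0,4]
    - [1,-0.02,0.78,0,4]

```text
t: 16.15
ee_pos: [0.5157, 0.1003, 0.1038]
eef_rot: [-0.001, 0.602, 0.798, -0.001]
ft_force: [-2.2, -1.6, 2.2]
gripper_width: -0.0
grip_force: 1.0
```

Call:
send_rows:
  increments:
    - [1,-0.02,0.78,0,4]
    - [1,-0.02,0.78,0,4]
    - [1,-0.02,0.6,0,3]
    - [1,-0.01,0.4,0,2]
    - [1,0,0.2,0,1]
    - [1,0,0,0,0]
    - [1,0,0,0,0]

```text
t: 17.02
ee_pos: [0.5431, 0.1046, 0.1038]
eef_rot: [-0.0, 0.694, 0.72, 0.0]
ft_force: [-0.9, 1.7, -0.6]
gripper_width: 0.0
grip_force: 0.6
```

Run:
```python
from h import *
rep();im=get_image("top")
for c,a in yellow(im,(230,100,330,205)):
  p=back("top",*c,.042);print(c,a,p,np.degrees(np.arctan2(*(p[:2]-c0)[::-1])))
```

```text
t 17.025 [0.5431 0.1046 0.1038] r 0.11321205258698529 phi 92.4687486861444 xaz 92.13057262547164 F [-0.9287  1.7258 -0.571 ]
[301.7 135.1] 20 [ 0.6418 -0.0828  0.042 ] -38.382655404828895
[292.5238 196.381 ] 21 [ 0.4368 -0.0551  0.042 ] -157.24745897168154
```

Call:
send_rows:
  increments:
    - [1,0,0.4,0,2]
    - [1,-0.01,0.6,0,3]
    - [1,-0.01,0.6,0,3]
    - [1,-0.01,0.4,0,2]
    - [1,0,0.2,0,1]
    - [1,0,0.1,0,0.5]
    - [1,0,0,0,0]
    - [1,0,0,0,0]

```text
t: 18.08
ee_pos: [0.5662, 0.1032, 0.1039]
eef_rot: [0.0, 0.763, 0.647, 0.0]
ft_force: [-1.1, 1.3, -0.3]
gripper_width: 0.0001
grip_force: 0.6
```

Run:
```python
from h import *
rep();im=get_image("top")
for c,a in yellow(im,(230,100,330,205)):
  p=back("top",*c,.042);print(c,a,p,np.degrees(np.arctan2(*(p[:2]-c0)[::-1])))
```

```text
t 18.075 [0.5662 0.1032 0.1039] r 0.11315691704431521 phi 80.75227190720304 xaz 80.62551714869193 F [-1.0673  1.2502 -0.2944]
[306.65 140.45] 20 [ 0.624  -0.0994  0.042 ] -50.07943619005508
[285.5652 198.1739] 23 [ 0.4304 -0.0326  0.042 ] -168.41781794117787
```

Call:
send_rows:
  increments:
    - [1,0,-0.5,0,0]
    - [1,0,-0.5,-1,0]
    - [1,0,0,-5,0]
    - [1,0,0,-5,0]
    - [1,0,0,-5,0]
    - [1,0,0,-4,0]
    - [1,-3.5,1.5,0,0]
    - [1,-3.5,1.5,0,0]
    - [1,-3.5,1.5,0,0]
    - [1,0,0,0,10.2]

```text
t: 19.38
ee_pos: [0.5839, -0.0086, 0.305]
eef_rot: [0.001, 0.819, 0.573, 0.0]
ft_force: [-0.0, 0.5, -0.6]
gripper_width: 0.0001
grip_force: 0.0
```

Call:
send_rows:
  increments:
    - [1,0,0,0,10.2]
    - [1,0,0,0,10.2]
    - [1,0,0,0,10.2]
    - [1,0,0,0,10.2]
    - [1,0,0,0,10.2]
    - [1,0,0,0,0]
    - [1,0,0,0,0]

```text
t: 20.25
ee_pos: [0.5835, -0.0061, 0.3045]
eef_rot: [0.0, 0.985, 0.17, 0.0]
ft_force: [0.6, -0.6, 0.1]
gripper_width: -0.0004
grip_force: 0.0
```

Run:
```python
from h import *
rep();im,s=wrist();cv2.imwrite("pics/w6.png",im[:,:,::-1]);np.save("w6.npy",C["wrist"])
for c,a in yellow(im,(150,60,400,300)):
    p=back("wrist",*c,.044);print("tip",c,a,p)
cv2.imwrite("pics/w6c.png",cv2.resize(im[0:240,140:400,::-1],None,fx=2.4,fy=2.4,interpolation=cv2.INTER_CUBIC))
```

```text
t 20.25 [ 0.5835 -0.0061  0.3045] r 0.03559028232459049 phi 3.883100394856993 xaz 19.563977181485793 F [ 0.5706 -0.6227  0.0868]
tip [165.7205 129.5783] 415 [0.5884 0.1025 0.044 ]
tip [351.9259 157.684 ] 405 [ 0.6277 -0.0989  0.044 ]
```

View pics/w6c.png

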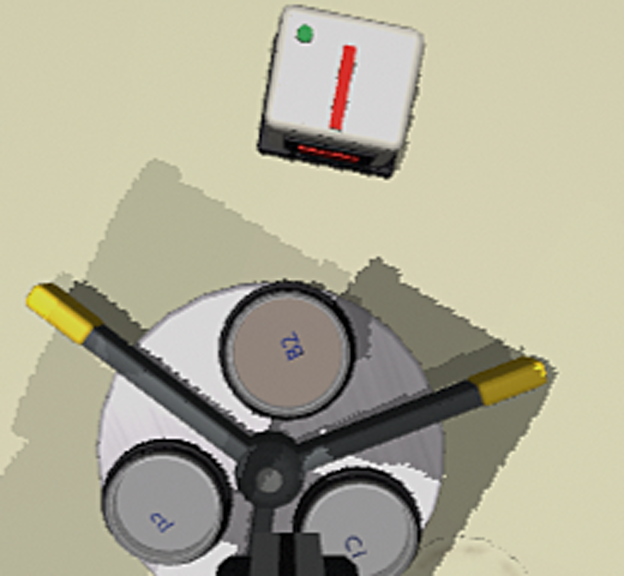

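The crop shows the agar dish B2 at crop (288,352), nearly facing the reader. The reader's red line runs from (349,47) to (336,128), and its window is at (328,154). All three dishes are in their nests.

Run:
```python
from h import *
C["wrist"]=np.load("w6.npy",allow_pickle=True).item()
im=cv2.imread("pics/w6.png")[:,:,::-1].copy()
h=cv2.cvtColor(im,cv2.COLOR_RGB2HSV)
m=(cv2.inRange(h,(0,130,90),(9,255,255))|cv2.inRange(h,(172,130,90),(180,255,255)));m[80:]=0;m[:,:240]=0;m[:,325:]=0
n,_,st,ce=cv2.connectedComponentsWithStats(m)
c=np.array([.5497,-.0096]);az=lambda p:np.degrees(np.arctan2(p[1]-c[1],p[0]-c[0]))
for i in range(1,n):
    if st[i,4]>10:
        for z in(.036,.064): p=back("wrist",*ce[i],z);print(ce[i],st[i],z,p,az(p),np.hypot(*(p[:2]-c)))
a,b=[back("wrist",140+x/2.4,y/2.4,.064) for x,y in((349,47),(336,128))];d=a-b;print("line dir",np.degrees(np.arctan2(d[1],d[0])),az(a),az(b))
L=[back("wrist",140+x/2.4,y/2.4,.064) for x,y in((284,8),(424,30),(408,148),(267,130))];p=np.mean(L,0);print("top mid",p,az(p),np.hypot(*(p[:2]-c)))
p=back("wrist",140+288/2.4,350/2.4,.038);print("agar",p,az(p),np.hypot(*(p[:2]-c)))
```

```text
[282.3491  35.4734] [277  19  11  35 169] 0.036 [0.7188 0.0169 0.036 ] 8.911271318095817 0.17119456111809045
[282.3491  35.4734] [277  19  11  35 169] 0.064 [0.7127 0.0168 0.064 ] 9.20724705436711 0.16511328512483453
[274.1481  63.    ] [264  61  22   5  27] 0.036 [0.6914 0.0157 0.036 ] 10.124799898391021 0.14393836866025914
[274.1481  63.    ] [264  61  22   5  27] 0.064 [0.6875 0.0157 0.064 ] 10.40370800942754 0.14012414696939168
line dir 10.737587622036123 9.170713746972309 8.863744324155734
top mid [0.7149 0.0159 0.064 ] 8.777724879093958 0.16713723673222802
agar [0.6053 0.0007 0.038 ] 10.494529835401234 0.0565484213728881
```

The agar dish is at about 10.7° and the reader at about 9.2°, so it is roughly 1.5° (3 mm at the tip) short. I'll retrace the path and nudge it.

Call:
send_rows:
  increments:
    - [1,0,0,0,-10.2]
    - [1,0,0,0,-10.2]
    - [1,0,0,0,-10.2]
    - [1,0,0,0,-10.2]
    - [1,0,0,0,-10.2]
    - [1,0,0,0,-10.2]
    - [1,3.5,-1.5,0,0]
    - [1,3.5,-1.5,0,0]
    - [1,3.5,-1.5,0,0]
    - [1,0,0,0,0]

```text
t: 21.55
ee_pos: [0.5556, 0.1068, 0.304]
eef_rot: [-0.0, 0.761, 0.649, 0.0]
ft_force: [0.6, 0.3, 0.4]
gripper_width: -0.0
grip_force: 0.0
```

Call:
send_rows:
  increments:
    - [1,0,0,4,0]
    - [1,0,0,5,0]
    - [1,0,0,5,0]
    - [1,0,0,4,0]
    - [1,0,0,1.5,0]
    - [1,0,0,0.5,0]
    - [1,0,0.4,0,0]
    - [1,0,0.4,0,0]
    - [1,0,0,0,0]

```text
t: 22.68
ee_pos: [0.5654, 0.1035, 0.1053]
eef_rot: [0.001, 0.763, 0.647, 0.001]
ft_force: [-1.0, 0.8, -0.0]
gripper_width: -0.0002
grip_force: 0.0
```

Run:
```python
from h import *
rep()
```

```text
t 22.675 [0.5654 0.1035 0.1053] r 0.113341070786067 phi 81.18506596090363 xaz 80.6180240418062 F [-0.997   0.7615 -0.0152]
```

Call:
send_rows:
  increments:
    - [1,0,0.1,0,0.5]
    - [1,0,0.1,0,0.5]
    - [1,0,0.1,0,0.5]
    - [1,0,0.07,0,0]
    - [1,0,0,0,0]
    - [1,0,0,0,0]

```text
t: 23.42
ee_pos: [0.5677, 0.103, 0.1038]
eef_rot: [-0.0, 0.771, 0.637, -0.0]
ft_force: [-2.8, 0.9, 1.1]
gripper_width: 0.0004
grip_force: 0.9
```

Run:
```python
from h import *
rep();im=get_image("top")
for c,a in yellow(im,(230,100,330,205)):
  p=back("top",*c,.042);print(c,a,np.degrees(np.arctan2(*(p[:2]-c0)[::-1])))
```

```text
t 23.425 [0.5677 0.103  0.1038] r 0.11318800176642464 phi 79.9731876040996 xaz 79.11885819288614 F [-2.8359  0.9085  1.138 ]
[307.1 140.5] 20 -50.587238667956626
[285. 198.] 23 -169.23661687155902
```

Call:
send_rows:
  increments:
    - [1,0,0.1,0,0.5]
    - [1,0,0.06,0,0]
    - [1,0,0,0,0]
    - [1,0,0,0,0]
    - [1,0,-0.5,0,0]
    - [1,0,-0.5,-1,0]
    - [1,0,0,-5,0]
    - [1,0,0,-5,0]
    - [1,0,0,-5,0]
    - [1,0,0,-4,0]

```text
t: 24.72
ee_pos: [0.5597, 0.1046, 0.3075]
eef_rot: [0.001, 0.774, 0.634, 0.002]
ft_force: [1.0, -0.1, 0.2]
gripper_width: 0.0002
grip_force: 0.0
```

Call:
send_rows:
  increments:
    - [1,-3.5,1.5,0,0]
    - [1,-3.5,1.5,0,0]
    - [1,-3.5,1.5,0,0]
    - [1,0,0,0,10]
    - [1,0,0,0,10]
    - [1,0,0,0,10]
    - [1,0,0,0,10]
    - [1,0,0,0,10]
    - [1,0,0,0,10]
    - [1,0,0,0,0]

```text
t: 25.98
ee_pos: [0.5828, -0.0072, 0.3046]
eef_rot: [0.0, 0.987, 0.163, 0.001]
ft_force: [-0.3, -0.5, 0.7]
gripper_width: 0.0001
grip_force: 0.0
```

Run:
```python
from h import *
rep();im,s=wrist();cv2.imwrite("pics/w7c.png",cv2.resize(im[0:240,140:400,::-1],None,fx=2.4,fy=2.4,interpolation=cv2.INTER_CUBIC))
T=[back("wrist",*c,.044) for c,a in yellow(im,(150,60,400,300)) if a>200];print(T)
T.sort(key=lambda p:-p[1]);d=T[0]-T[1];th=np.degrees(np.arctan2(d[1],d[0]))-90
c=(T[0]+T[1])[:2]/2-.0595*np.array([np.cos(np.radians(th)),np.sin(np.radians(th))]);print("agar az",th,"centre",c)
h=cv2.cvtColor(im,cv2.COLOR_RGB2HSV)
m=(cv2.inRange(h,(0,130,90),(9,255,255))|cv2.inRange(h,(172,130,90),(180,255,255)));m[80:]=0;m[:,:240]=0;m[:,325:]=0
n,_,st,ce=cv2.connectedComponentsWithStats(m)
for i in range(1,n):
    if st[i,4]>10:
        z=.064 if st[i,3]>st[i,2] else .036;p=back("wrist",*ce[i],z);print(ce[i],z,p,np.degrees(np.arctan2(*(p[:2]-c)[::-1])))
im=get_image("top")
for q,a in yellow(im,(230,100,330,205)):
  p=back("top",*q,.042);print(q,a,np.degrees(np.arctan2(*(p[:2]-c0)[::-1])))
```

```text
t 25.975 [ 0.5828 -0.0072  0.3046] r 0.03485812951367334 phi 2.191393533258252 xaz 18.736535986794657 F [-0.2818 -0.5127  0.7289]
[array([0.5917, 0.1014, 0.044 ]), array([ 0.625 , -0.1011,  0.044 ])]
agar az 9.333654948591956 centre [ 0.5496 -0.0095]
[279.3879  34.3636] 0.064 [0.7125 0.0168 0.064 ] 9.18106010236043
[274.0625  62.3125] 0.036 [0.6917 0.0134 0.036 ] 9.13910859399861
[246.5769 149.8077] 26 69.61691236720219
```

View pics/w7c.png

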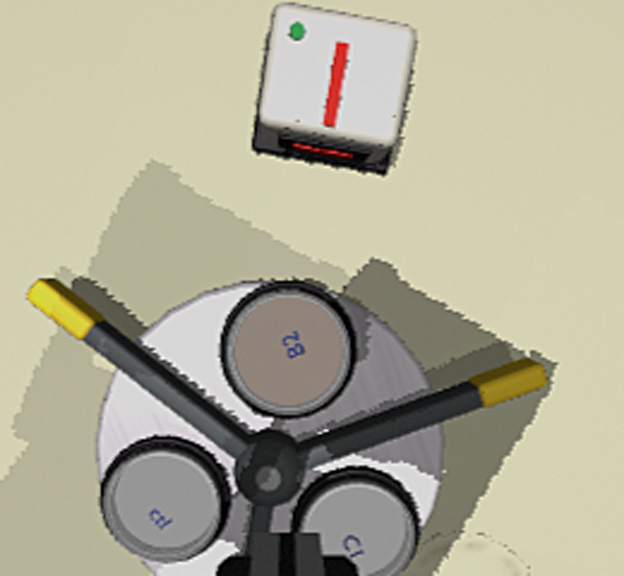

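The agar dish B2 (crop (289,350)) is at 9.3°, and the reader's line and window are at 9.2°. All three dishes lie in their nests and the hand is clear above the carousel, so I'll hand it in.

```bash
python3 -c "
from bench import *
print(finish_job())"
```

```text
the job is handed in; nothing more can be done
None
```

I turned the carousel clockwise until the pinkish-agar dish faced the white reader's window, measured to within about 0.2°. All three dishes are in their nests, the hand is clear, and the job was handed in at about 26 s.

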